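# Clear a stray tool from under the roller press guard

### The job

A wooden rubbing stick has slipped under the clear guard of the bench roller press. Squeeze the two finger plates on the guard's top together to draw its sprung hinge pins, lift the guard right off and stand it aside; rake the stick off the bed into the catch tray at the front of the press; then drop the guard back home on the bed with both hinge pins sprung fully out into their eyes, and leave the hammer on the mat, the steel puck and the glue bottle beside the press where they are.

Things in the scene. Friction and masses are not known exactly. Their poses are not given: they have to be found in the camera images.
- machine: Bench roller press, fixed, grey. Origin on the table below the guard's hinge line, midway between the side cheeks; x points to the back of the press (away from the robot, yawed up to 0.12 rad), y to its left, z up. Further sizes in mm in this frame. Upper roller along y: axis x 50, z 79, radius 28. Motor housing behind: x 110 to 195, z up to 114.
- bed (a point): Middle of the front edge of the flat bed, on its top, 50 mm above the table. The bed runs 250 mm back from here (machine x -140 to 110) and is 236 wide; nothing stands on it in front of the cheeks but guard and stick.
- home (a point): Where the guard's origin is when it is home: on the bed at machine x -40, y 0, z 50, the guard's axes parallel to the machine's. The guard stands on the bed between the cheeks with 4 mm to spare on either side and is lowered in from straight above.
- tray (a point): Centre of the floor of the steel catch tray in front of the bed: machine x -247 to -140, y -112 to 112 inside, floor at z 10, rim at z 32; its back is the bed's front face, 40 mm high.
- eye_left (a point): Left hinge eye, on the inner face of the left cheek (machine x 0, y 106, z 134.5): an opening 18 (x) by 16 (z) through the cheek. Both cheeks: 12 thick, machine x -30 to 85, top at z 158; above it turned-out lead-in lips to z 180 at x -30 to 30, black pressure knobs to z 182 at x 55.
- eye_right (a point): The same eye in the right cheek, at y -106.
- guard: Loose clear hood with aluminium end plates, 110 (x) by 204 (y), flat top 75 high, about 0.37 kg. Origin between its feet, on their underside, under the finger plates and close to its centre of mass; x to its back, z up; front at x -58, back at x 52. Stands steadily on the lower edges of its end plates. Pins at x 40, z 84.5, 10 in diameter, stand out 14 past the end plates.
- pin_left_plate (a point): Middle of the outer face of the left upright steel finger plate on the guard's top (guard x -2, y 30, z 100 with the pin out). The plate is 32 long (x), 5 thick, z 78 to 115 of the guard. Its fellow is the mirror image at y -30; gripped from above across both (60 apart, 28 when drawn) they draw both pins and carry the guard.
- pin_right_plate (a point): The same on the right finger plate, at guard y -30.
- pin_left (a joint): Travel of the sprung hinge pin on the guard's left (+y) side, m: 0 sprung fully out, 0.016 fully drawn in; it clears the cheek at about 0.010 when the guard is midway. The spring pushes it out with 3 N at 0 and 7 N fully drawn.
- pin_right (a joint): The same for the pin on the guard's right (-y) side.
- stick: Loose flat hardwood rubbing stick with round ends, 132 long (its y) by 30 wide (x) by 18 thick, 70 g. Origin: centre of its underside. It starts on the bed under the guard, lying across the press, 50 mm or more in front of the roller: with the guard off, fingers go into that gap to rake it forward.
- stick_center (a point): Middle of the stick, 9 mm above its underside.
- mat: Dark cutting mat fixed on the table on the other side from the press, 260 (x) by 300 (y) by 4 thick; origin at the centre of its underside, z up. Its half towards the robot is empty and takes the guard (for instance standing with its origin at x -60, y 0 of the mat); the hammer lies on its far half.
- hammer: Loose hammer, 260 long, 26 thick (head 90 wide), lying along y of the mat about 70 mm beyond its centre; origin at the underside, middle of its length.
- puck: Loose steel puck, 72 in diameter, 34 high, standing near the robot between press and mat; origin at the centre of its underside.
- glue: Loose white glue bottle with a nozzle, 54 in diameter, 150 high, standing beyond and between press and mat; origin at the centre of its underside.
Things that resemble listed ones, but are neither listed nor needed, are in the scene too. Of the things that look like the guard, the largest one is meant.

How it is judged:
On the way, in this order (a step that is already met when the one before it is completed fails the run):
1. the guard is off its hinges and standing aside: its origin 0.2 m or more from its home, upright, at rest and let go (horizontal distance between guard and home above 0.2 m and linear speed of guard below 0.03 m/s and angle between guard's own z axis and vertical below 0.2 rad and contact force between guard and the fingers below 0.2 N), for 0.2 s.
2. the stick lies in the catch tray (x of stick_center in the frame of machine between -0.247 and -0.142 m and y of stick_center in the frame of machine between -0.1 and 0.1 m and z of stick_center in the frame of machine below 0.036 m), for 0.2 s.
At the end, for the whole second after the job is handed in: The guard stands upright (within 0.06 rad) on the bed at home, within 7 mm along x, 6 mm along y and 4 mm in height, with both hinge pins sprung out into their eyes (each within 3 mm of fully out); the stick lies in the catch tray; both are at rest (all of step 2 and x of guard in the frame of machine between -0.047 and -0.033 m and y of guard in the frame of machine between -0.006 and 0.006 m and z of guard in the frame of machine between 0.046 and 0.054 m and angle between guard's own z axis and vertical below 0.06 rad and value of joint each of pin_left, pin_right below 0.003 m and linear speed of each of guard, stick below 0.02 m/s); the robot touches nothing.
It fails at once if the hammer, the puck or the glue bottle is shifted by more than 30 mm (distance of any of hammer, puck, glue from where it was at the start of the episode above 0.03 m).
It also fails if it takes over 70 s, if anything falls off the work surface, if the arm or the gripper's body presses on something with over 40 N, if the wrist force passes 120 N, or if a joint passes its speed limit or range.

### The arm

A 6-joint arm with a two-finger parallel gripper is mounted at the origin on the work surface. World frame = base frame: x ahead of the robot, y to its left, z up, the work surface at z = 0. Lengths are in m, angles in rad, forces in N, time in s.
With the tool pointing down it reaches from about 0.275 to 0.875 m from the base axis. Payload 12.5 kg.
Tool frame: the origin (TCP) lies at the very end of the fingers, on their centre line; the grasp point (between the pads) lies 19 mm behind it; z points along the fingers, y is the line along which they close (so a half turn about z gives the same grasp; the last joint's range is limited). The gripper opens to 85 mm and grips with 20 to 120 N. Pads are 22 mm wide; open, the fingers measure 114 mm over their backs; the gripper's body (76 mm by 85 mm) begins 54 mm behind the grasp point. The pads swing forward as they close: fully open they stand 13 mm farther back than shut.
Start: joints at [1.164, 0.351, 1.652, -0, 1.139, -0.085], TCP at [0.174, 0.522, 0.231] pointing down, gripper open.
Joint ranges: [-2.75, 2.75], [-0.79, 2.1], [0.01, 2.65], [-1.57, 4.71], [0.07, 3.14], [-2.87, 2.87]. Speed limits (rad/s): [2.22, 2.22, 2.79, 3.14, 3.14, 3.14].

### API

Orientations are given as a 3x3 rotation matrix whose columns are the frame's x, y, z axes.
In Python, from bench import manip gives the robot as it stands. Calls block until the motion is done:
- manip.move_ptp(position, orientation): joint-space move of the TCP to a pose.
- manip.move_l(position, attitude=None, max_speed=0.15): straight line of the TCP; attitude=None keeps the orientation; max_speed is the mean speed in m/s.
- manip.move_j(angles): joint-space move.
- manip.set_gripper(opening, effort=None): opening from 0.0 (shut) to 1.0 (fully open); effort is the grip in N (None keeps the last); returns when the fingers have stopped.
- manip.dwell(seconds).
- manip.inverse_kinematics(position, orientation): joint angles nearest the present ones, or None.
- manip.grab_frame(name): name is "scene" or "top"; returns (picture, depth): 400x640x3 uint8, red, green, blue; 400x640 float32, m along the optical axis (not along the pixel's ray), 0 where there is no reading.
- manip.get_calibration(name): a dict with "camera_matrix" (3x3 intrinsics, pixels), "R" (3x3) and "t" (3): a world point X has camera coordinates R X + t. Camera axes: x right, y down, z forward; pixel columns grow to the right and rows downward; lengths in m; the calibration is good to about 2 mm. A picture is of the moment at which its call begins. get_calibration takes no time and is no camera call.
A pose or a line that the arm cannot do raises manip.Unreachable and nothing moves.
- manip.sign_off(): hands the job in; it is judged then, once.
Trained networks look in the newest picture that a camera, given by its name, has taken for a name from the list of things; names that differ only in an ending like _2 or _b are one class to them, and where a whole thing is asked for, a point or a joint stands for the part that bears it (a point fixed in the world has none). Each returns a list of dicts, best first, with "confidence" (0 to 1); they miss things now and then, are a little off and sometimes report something else, mostly with a low value. They report only what shows in the picture. A call takes as long as a camera call. They do not tell look-alikes from the thing itself.
- manip.look_for(camera, name): "at" ([x, y, z] in m, in world coordinates, good to about 4 mm: the middle of the surface that is visible of it).
Readings, each from a call of its own:
- manip.current_time(): time.
- manip.current_qpos(): joint angles.
- manip.current_joint_vel(): joint speeds.
- manip.current_joint_torque(): joint torques, N m.
- manip.current_ee_pos(): TCP position.
- manip.current_tcp_rot(): TCP orientation.
- manip.current_force(): force on the tool from outside, world axes, zero at the start.
- manip.current_ft_torque(): the same for the moment, N m.
- manip.current_grip_width(): opening from 0.0 (shut) to 1.0 (fully open).
- manip.current_grip_force(): force on a finger pad.
Only numpy, scipy, OpenCV 4.12 (cv2) and the standard library are available. Lean on these libraries where they do the work, as an engineer would, in place of code of your own. Each camera call takes 0.05 s, during which the arm holds its last target. There are 200 camera calls.

## Working session

There is one attempt and no reset: what is moved stays moved. The work goes in short steps, each a Python script; the robot and the scene stay as the last script left them, time stands still between calls to the robot, and variables do not carry over. Pictures are saved under pics/ and viewed, at most 10 in all, crops included, and the job is handed in when it is done.

```bash
mkdir -p pics; ls
python3 - <<'E'
from bench import manip as m
import cv2,numpy as np
for c in("scene","top"):
    p,d=m.grab_frame(c); cv2.imwrite(f"pics/{c}0.png",p[:,:,::-1]); np.save(f"{c}0.npy",d)
    for n in("guard","pin_left_plate","stick","mat","hammer","puck","glue","machine","bed","eye_left"):
        try: print(c,n,[(np.round(r["at"],3).tolist(),round(r["confidence"],2)) for r in m.look_for(c,n)])
        except Exception as e: print(c,n,repr(e))
print(m.get_calibration("top"),m.current_time())
E
```

```text
pics
scene guard [([0.422, -0.171, 0.045], 0.95), ([0.629, 0.208, 0.128], 0.68), ([0.279, 0.265, 0.051], 0.61), ([0.74, 0.227, 0.096], 0.43)]
scene pin_left_plate [([0.645, 0.247, 0.139], 0.75), ([0.423, -0.201, 0.061], 0.53), ([0.258, 0.283, 0.061], 0.46)]
scene stick [([0.742, 0.223, 0.095], 0.75), ([0.616, 0.224, 0.055], 0.57)]
scene mat [([0.652, -0.204, 0.001], 0.86)]
scene hammer [([0.739, -0.18, 0.028], 0.86)]
scene puck [([0.426, 0.018, 0.032], 0.65)]
scene glue [([0.812, 0.01, 0.078], 0.75), ([0.611, 0.228, 0.059], 0.68)]
scene machine [([0.743, 0.228, 0.098], 0.62), ([0.63, 0.211, 0.127], 0.62)]
scene bed [([0.738, 0.229, 0.096], 0.78), ([0.812, 0.009, 0.077], 0.35)]
scene eye_left [([0.74, 0.23, 0.094], 0.95)]
top guard [([0.264, 0.262, 0.047], 0.83), ([0.604, 0.209, 0.127], 0.8), ([0.404, -0.18, 0.049], 0.77)]
top pin_left_plate [([0.252, 0.3, 0.059], 0.56), ([0.641, -0.211, 0.004], 0.48), ([0.65, 0.245, 0.142], 0.44)]
top stick [([0.651, 0.243, 0.141], 0.63), ([0.643, 0.215, 0.05], 0.2)]
top mat [([0.638, -0.21, 0.004], 0.94), ([0.64, 0.214, 0.052], 0.62)]
top hammer [([0.724, -0.193, 0.03], 0.56)]
top puck [([0.432, 0.011, 0.034], 0.77)]
top glue [([0.784, -0.0, 0.101], 0.68), ([0.725, -0.192, 0.031], 0.39), ([0.652, 0.24, 0.143], 0.15)]
top machine [([0.642, 0.213, 0.047], 0.9)]
top bed [([0.64, 0.216, 0.048], 0.68)]
top eye_left [([0.642, 0.209, 0.049], 0.74)]
{'camera_matrix': array([[509.88635005,   0.        , 314.15492366],
       [  0.        , 509.88635005, 205.80967012],
       [  0.        ,   0.        ,   1.        ]]), 'R': array([[-0.00684002, -0.9999562 ,  0.00638779],
       [-0.98012418,  0.00543754, -0.19831043],
       [ 0.19826701, -0.00761727, -0.98011845]]), 't': array([-6.44040934e-05,  5.44409514e-01,  1.46597142e+00])} 1.1
```

View pics/top0.png

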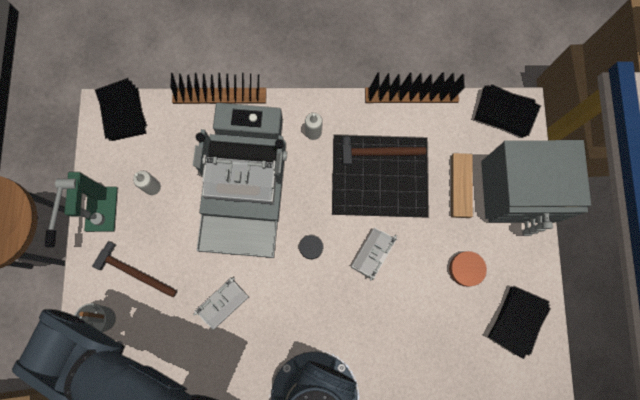

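View pics/scene0.png

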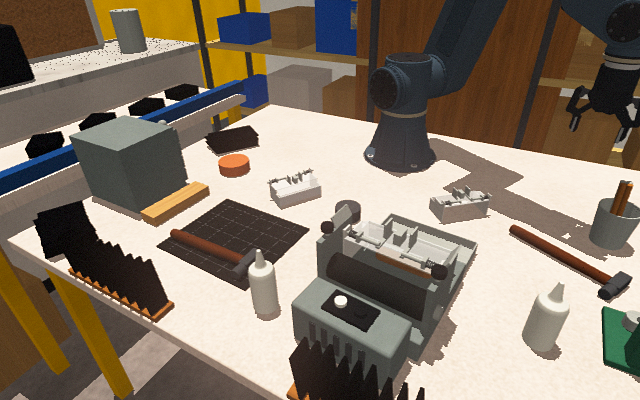

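Guard candidates in the top view are (239,180) in the press, (222,302) and (374,252) on the table. The one in the press is the largest, stands on the bed and has the stick beneath it, so it is the one meant. I'll measure the press and plates from depth and confirm in a crop.

```bash
cat > h.py <<'E'
from bench import manip as m
import cv2,numpy as np
def cloud(c,d):
    k=m.get_calibration(c);K=k["camera_matrix"];v,u=np.mgrid[0:400,0:640]
    P=np.stack([(u-K[0,2])/K[0,0]*d,(v-K[1,2])/K[1,1]*d,d],-1)
    W=(P-k["t"])@k["R"]; W[d==0]=np.nan
    return W
def proj(c,X):
    k=m.get_calibration(c);q=k["camera_matrix"]@(k["R"]@np.asarray(X)+k["t"]);return q[:2]/q[2]
def rect(W,mask):
    p=W[mask][:,:2].astype(np.float32); return cv2.minAreaRect(p),len(p)
def tool(yaw):  # tool down, closing axis y at world yaw angle of +y dir
    c,s=np.cos(yaw),np.sin(yaw)   # frame yaw; tool y = frame y, z down, x = -frame x
    y=np.array([-s,c,0]);z=np.array([0,0,-1.]);return np.stack([np.cross(y,z),y,z],1)
E
python3 - <<'E'
from h import *
W=cloud("top",np.load("top0.npy")); x,y,z=np.moveaxis(W,-1,0)
reg=(x>.35)&(x<.95)&(y>.08)&(y<.34)
for n,a,b,e in(("housing",.108,.119,x>.72),("bedtop",.045,.055,x>0),("tray floor",.005,.015,(x<.56)&(x>.42)&(y>.1)&(y<.31)),("guardtop",.12,.131,x<.72),("plates",.15,.171,(x<.68)&(y>.15)&(y<.27)),("cheek",.15,.19,x>.5)):
    M=reg&(z>a)&(z<b)&e
    print(n,rect(W,M), np.nanmedian(z[M]))
M=reg&(z>.15)&(z<.19)&(x>.5)
p=W[M]; print(np.round(p[np.lexsort((p[:,0],p[:,1].round(2)))],3).tolist()[::2])
im=cv2.imread("pics/top0.png")[85:265,180:300]; cv2.imwrite("pics/c1.png",cv2.resize(im,None,fx=3.3,fy=3.3,interpolation=cv2.INTER_CUBIC))
E
```

```text
housing (((0.8398170471191406, 0.21939241886138916), (0.23395466804504395, 0.20755507051944733), 6.705119609832764), 362) 0.11179547514869324
bedtop (((0.7202739119529724, 0.21140754222869873), (0.25393253564834595, 0.4280829131603241), 89.9688949584961), 1610) 0.04963045985571726
tray floor (((0.4900254011154175, 0.2054019570350647), (0.1388205736875534, 0.20913824439048767), 0.29459282755851746), 1705) 0.009659979177422229
guardtop (((0.6400148272514343, 0.21181580424308777), (0.23544901609420776, 0.1343480348587036), 83.88375854492188), 1449) 0.12467783011542431
plates (((0.6142393350601196, 0.2139165997505188), (0.06029116362333298, 0.031447455286979675), 84.99454498291016), 101) 0.1558970452719672
cheek (((0.6696648597717285, 0.2096242606639862), (0.2468378096818924, 0.1428608000278473), 84.74994659423828), 623) 0.1677566235614715
[[0.693, 0.084, 0.17], [0.696, 0.083, 0.181], [0.7, 0.083, 0.185], [0.616, 0.094, 0.177], [0.619, 0.092, 0.178], [0.621, 0.094, 0.18], [0.625, 0.092, 0.175], [0.627, 0.092, 0.178], [0.63, 0.094, 0.177], [0.633, 0.092, 0.177], [0.636, 0.095, 0.176], [0.
[... 6122 characters left out ...]
8, 0.333, 0.179], [0.65, 0.332, 0.183], [0.651, 0.33, 0.171], [0.651, 0.328, 0.179], [0.653, 0.33, 0.181], [0.654, 0.325, 0.178], [0.655, 0.329, 0.174], [0.658, 0.332, 0.174], [0.659, 0.33, 0.182], [0.661, 0.326, 0.174], [0.664, 0.326, 0.175], [0.665, 0.328, 0.179], [0.666, 0.326, 0.175], [0.669, 0.326, 0.177], [0.67, 0.333, 0.174], [0.672, 0.326, 0.167], [0.673, 0.327, 0.173], [0.676, 0.327, 0.173], [0.678, 0.329, 0.177], [0.68, 0.326, 0.178], [0.682, 0.325, 0.183], [0.685, 0.325, 0.172], [0.686, 0.327, 0.178], [0.687, 0.328, 0.183], [0.692, 0.327, 0.178], [0.694, 0.329, 0.181], [0.696, 0.325, 0.173], [0.714, 0.327, 0.183], [0.719, 0.328, 0.176], [0.727, 0.328, 0.179], [0.73, 0.325, 0.179]]
```

View pics/c1.png

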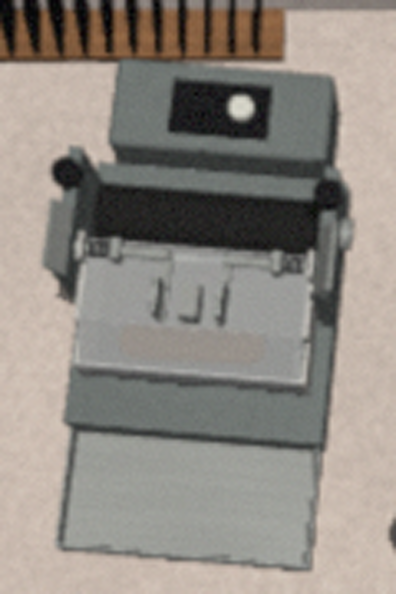

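The crop shows the press guard with its finger plates at crop (160,298) and (223,298), and the stick showing through at (190,345). Lips and knobs give the machine origin at about (0.655, 0.211) with yaw −0.09. The plate midpoint predicted from that, (0.6135, 0.2144), matches the measured one. Grasping now.

```bash
cat >> h.py <<'E'
YAW=-0.089; O=np.array([.655,.2108])
def mw(x,y,z):  # machine -> world
    c,s=np.cos(YAW),np.sin(YAW); return np.array([O[0]+c*x-s*y,O[1]+s*x+c*y,z])
R=tool(YAW); G=mw(-.042,0,.132)
def st(t): print(t,"t%.1f"%m.current_time(),"w%.3f"%m.current_grip_width(),"gf%.1f"%m.current_grip_force(),"F",np.round(m.current_force(),1),"p",np.round(m.current_ee_pos(),4))
E
python3 - <<'E'
from h import *
up=G+[0,0,.12]
print(R, m.current_tcp_rot())
m.move_ptp(up,R); m.move_l(G); st("at")
m.set_gripper(0.0,60); st("grip")
E
```

```text
[[-0.99604211  0.08888255  0.        ]
 [ 0.08888255  0.99604211  0.        ]
 [ 0.          0.         -1.        ]] [[-9.48662644e-01  3.16289718e-01 -4.76361399e-05]
 [ 3.16289721e-01  9.48662642e-01 -6.37021929e-05]
 [ 2.50422776e-05 -7.54987121e-05 -9.99999997e-01]]
at t4.0 w1.003 gf0.0 F [-0.   0.4 -0.2] p [0.6137 0.2148 0.1331]
grip t4.6 w0.283 gf61.0 F [-1.2  1.9 11. ] p [0.6142 0.2151 0.134 ]
```

Run:
```python
from h import *
m.move_l(G+[0,0,.03],max_speed=.06); st("lift30")
m.move_l(G+[0,0,.19],max_speed=.15); st("up")
p,d=m.grab_frame("scene"); cv2.imwrite("pics/s1.png",p[:,:,::-1])
```

```text
lift30 t5.2 w0.287 gf59.2 F [-0.1  0.4 -3.9] p [0.613  0.2145 0.1618]
up t6.5 w0.283 gf59.2 F [-0.3  0.3 -3.6] p [0.6128 0.2144 0.3208]
```

View pics/s1.png

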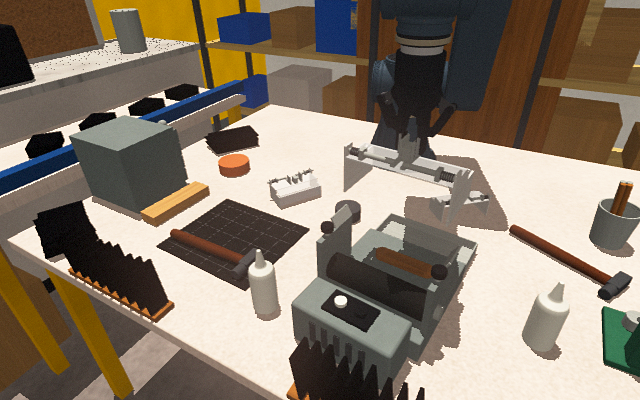

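The guard hangs level in the gripper at (410,165), and the stick lies free on the bed at (402,262). Carrying the guard to the near half of the mat.

```bash
cat >> h.py <<'E'
R0=tool(0.0)
E
python3 - <<'E'
from h import *
D=np.array([.574,-.21,0])
m.move_l(D+[0,0,.322],R0,max_speed=.2); st("over")
m.move_l(D+[0,0,.115],max_speed=.15); m.move_l(D+[0,0,.089],max_speed=.04); st("low")
z=.089
while m.current_force()[2]<1.5 and z>.078:
    z-=.001; m.move_l(D+[0,0,z],max_speed=.02)
st("touch %.3f"%z)
m.set_gripper(1.0,60); m.dwell(.3); st("open")
m.move_l(D+[0,0,.22],max_speed=.2)
# clear the view, go above the gap behind the stick
m.move_ptp(mw(-.19,0,.25),tool(YAW+np.pi/2)); 
for c in("top","scene"):
    p,d=m.grab_frame(c); cv2.imwrite(f"pics/{c}2.png",p[:,:,::-1]); np.save(f"{c}2.npy",d)
    for n in("guard","stick"): print(c,n,[(np.round(r["at"],3).tolist(),round(r["confidence"],2)) for r in m.look_for(c,n)])
W=cloud("scene",np.load("scene2.npy"));x,y,z=np.moveaxis(W,-1,0)
c,s=np.cos(YAW),np.sin(YAW);X=c*(x-O[0])+s*(y-O[1]);Y=-s*(x-O[0])+c*(y-O[1])
for cam in("scene","top"):
    W=cloud(cam,np.load(cam+"2.npy"));x,y,z=np.moveaxis(W,-1,0)
    X=c*(x-O[0])+s*(y-O[1]);Y=-s*(x-O[0])+c*(y-O[1])
    M=(abs(z-.068)<.004)&(X>-.14)&(X<.01)&(abs(Y)<.1)
    if M.any(): print(cam,M.sum(),cv2.minAreaRect(np.stack([X[M],Y[M]],1).astype(np.float32)))
st("end")
E
```

```text
over t8.8 w0.288 gf59.2 F [ 0. -0. -4.] p [ 0.5741 -0.2094  0.3221]
low t11.1 w0.292 gf59.3 F [ 1.4  0.1 -3.9] p [ 0.5741 -0.21    0.0891]
touch 0.087 t11.6 w0.288 gf60.5 F [-4.1  0.7  6.3] p [ 0.5742 -0.2101  0.088 ]
open t12.5 w1.000 gf0.0 F [ 0.6 -0.2 -1.6] p [ 0.574 -0.21   0.087]
top guard [([0.569, -0.206, 0.082], 0.79), ([0.401, -0.177, 0.051], 0.7), ([0.686, -0.196, 0.003], 0.33)]
top stick [([0.594, 0.193, 0.068], 0.55), ([0.61, -0.243, 0.096], 0.55)]
scene guard [([0.277, 0.267, 0.049], 0.72), ([0.418, -0.172, 0.042], 0.67), ([0.588, -0.182, 0.083], 0.61)]
scene stick [([0.611, 0.224, 0.065], 0.72)]
scene 614 ((-0.05621739849448204, 0.006701327860355377), (0.03261866420507431, 0.12642298638820648), 1.0531123876571655)
top 168 ((-0.059002578258514404, -0.01787848025560379), (0.03108743205666542, 0.0771755501627922), 0.6037885546684265)
end t15.3 w1.001 gf0.0 F [0.1 0.  0.4] p [0.466  0.2273 0.2499]
```

View pics/top2.png

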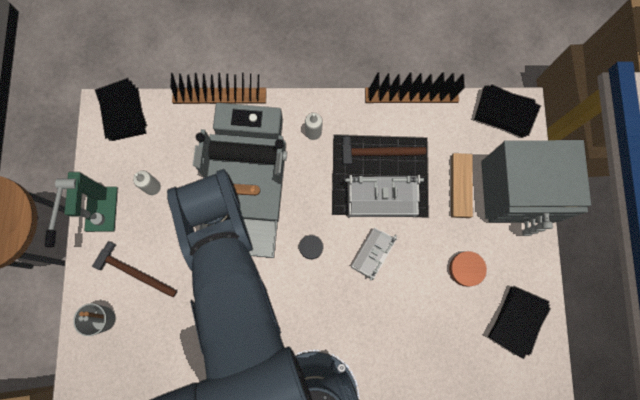

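The guard stands on the mat at (384,195), clear of the hammer; the stick's end shows on the bed at (250,190). In the machine frame the stick is centred at about (−0.057, 0.005), square across. I'll rake it with the fingers half open so two tips push it.

Run:
```python
from h import *
m.move_ptp(mw(-.012,.004,.25),R); m.set_gripper(.55,40)
m.move_l(mw(-.012,.004,.075),max_speed=.2); m.move_l(mw(-.012,.004,.0535),max_speed=.05); st("down")
m.move_l(mw(-.10,.004,.0535),max_speed=.08); st("mid")
m.move_l(mw(-.158,.004,.0535),max_speed=.08); st("raked")
m.dwell(.3)
m.move_l(mw(-.158,.004,.20),max_speed=.2)
m.move_ptp([.45,-.05,.3],R0)
for c in("top","scene"):
    p,d=m.grab_frame(c); cv2.imwrite(f"pics/{c}3.png",p[:,:,::-1]); np.save(f"{c}3.npy",d)
    for n in("guard","stick"): print(c,n,[(np.round(r["at"],3).tolist(),round(r["confidence"],2)) for r in m.look_for(c,n)])
c,s=np.cos(YAW),np.sin(YAW)
W=cloud("top",np.load("top3.npy"));x,y,z=np.moveaxis(W,-1,0)
X=c*(x-O[0])+s*(y-O[1]);Y=-s*(x-O[0])+c*(y-O[1])
M=(z>.018)&(z<.1)&(X>-.235)&(X<-.145)&(abs(Y)<.1)
print(M.sum(),np.median(z[M]),z[M].max(),cv2.minAreaRect(np.stack([X[M],Y[M]],1).astype(np.float32)))
st("end")
im=cv2.imread("pics/top3.png")[85:265,180:300]; a=cv2.resize(im,None,fx=3,fy=3)
im=cv2.imread("pics/scene3.png")[180:400,290:510]; b=cv2.resize(im,(540,540))[:,:430]
cv2.imwrite("pics/c3.png",np.hstack([a,b]))
```

```text
down t18.7 w0.553 gf0.0 F [-0.5  0.   0.4] p [0.6434 0.2158 0.0534]
mid t19.9 w0.546 gf0.0 F [-0.1 -0.3  0.5] p [0.5561 0.2236 0.0535]
raked t20.8 w0.550 gf0.0 F [-0.2 -0.1 -0.1] p [0.4985 0.2289 0.0536]
top guard [([0.571, -0.242, 0.083], 0.89), ([0.268, 0.263, 0.054], 0.75), ([0.64, 0.214, 0.051], 0.58), ([0.406, -0.185, 0.051], 0.56)]
top stick []
scene guard [([0.278, 0.268, 0.051], 0.97), ([0.587, -0.185, 0.079], 0.82), ([0.42, -0.169, 0.047], 0.62), ([0.734, 0.219, 0.087], 0.58)]
scene stick [([0.502, 0.239, 0.037], 0.64)]
303 0.03808795832906306 0.0474988246272479 ((-0.1909332126379013, 0.0002549663186073303), (0.08725298196077347, 0.1790512204170227), 0.004378980491310358)
end t23.5 w0.552 gf0.0 F [0.1 0.2 0.7] p [ 0.4501 -0.0495  0.2997]
```

View pics/c3.png

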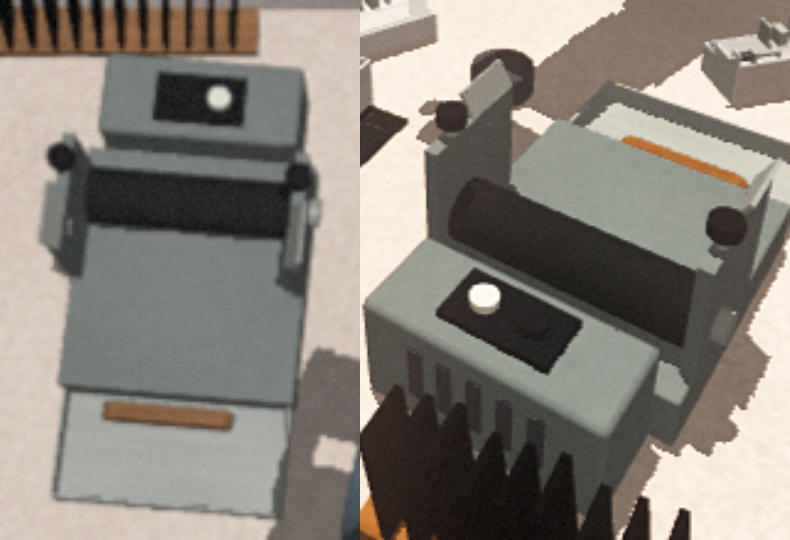

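The stick is in the tray at crop (168,415), apparently standing on its long edge, and the bed is clear. I'll measure it more exactly.

Run:
```python
from h import *
c,s=np.cos(YAW),np.sin(YAW)
for cam in("top","scene"):
    W=cloud(cam,np.load(cam+"3.npy"));x,y,z=np.moveaxis(W,-1,0)
    X=c*(x-O[0])+s*(y-O[1]);Y=-s*(x-O[0])+c*(y-O[1])
    im=cv2.imread(f"pics/{cam}3.png").astype(int); br=(im[:,:,2]-im[:,:,0]>50)
    M=br&(z>.012)&(z<.1)&(X>-.24)&(X<-.12)&(abs(Y)<.11)
    print(cam,M.sum(),np.percentile(z[M],[5,50,95]),np.percentile(X[M],[2,50,98]),cv2.minAreaRect(np.stack([X[M],Y[M]],1).astype(np.float32)))
# guard plates on mat
W=cloud("top",np.load("top3.npy"));x,y,z=np.moveaxis(W,-1,0)
M=(z>.106)&(z<.125)&(x>.5)&(x<.64)&(abs(y+.21)<.04); print(rect(W,M),W[M].mean(0))
```

```text
top 204 [0.0330945  0.03906749 0.04355632] [-0.16596965 -0.15930738 -0.1519125 ] ((-0.1589856892824173, 0.00807436928153038), (0.12478645890951157, 0.015159017406404018), 89.49262237548828)
scene 224 [0.0385928  0.04100082 0.04319903] [-0.16515993 -0.15598596 -0.1430667 ] ((-0.14938288927078247, 0.011452920734882355), (0.061152584850788116, 0.12177777290344238), 16.15074348449707)
(((0.5733267068862915, -0.21032975614070892), (0.031652577221393585, 0.05922703817486763), 0.5249142646789551), 55) [ 0.57369495 -0.21259992  0.11467254]
```

The stick is centred at x −0.159, z ≈ 0.025, well inside the tray limits. The guard is still where I left it, so I'll regrip it at the same pose and return it.

Run:
```python
from h import *
D=np.array([.574,-.21,0])
m.move_ptp(D+[0,0,.22],R0); m.set_gripper(1.0,60)
m.move_l(D+[0,0,.087],max_speed=.12); m.set_gripper(0.0,60); st("grip")
m.move_l(D+[0,0,.322],max_speed=.15); st("up")
m.move_l(G+[0,0,.19],R,max_speed=.2); m.dwell(.3); st("over")
m.move_l(G+[0,0,.06],max_speed=.1); st("between lips")
m.move_l(G+[0,0,.015],max_speed=.05); st("15")
z=.006; m.move_l(G+[0,0,z],max_speed=.03)
while m.current_force()[2]<2 and z>-.004:
    z-=.001; m.move_l(G+[0,0,z],max_speed=.02)
st("touch %.3f"%z)
```

```text
grip t26.6 w0.285 gf59.9 F [-3.   1.7 13.4] p [ 0.5747 -0.2101  0.0887]
up t28.4 w0.289 gf59.0 F [-1.1 -0.7 -4.2] p [ 0.5738 -0.2099  0.3211]
over t30.9 w0.293 gf59.0 F [ 0.8 -0.6 -4.1] p [0.6132 0.2143 0.322 ]
between lips t32.4 w0.291 gf59.0 F [ 0.1 -0.1 -3.3] p [0.6135 0.2146 0.1927]
15 t33.5 w0.285 gf59.0 F [-0.5 -0.6 -4.2] p [0.6134 0.2146 0.1474]
touch 0.002 t34.9 w0.287 gf60.2 F [-4.  -1.7  5.3] p [0.6132 0.2146 0.1348]
```

Contact came at the original height. Releasing.

Run:
```python
from h import *
m.set_gripper(1.0,60); m.dwell(.4); st("open")
m.move_l(G+[0,0,.13],max_speed=.15); m.move_ptp([.45,-.05,.3],R0)
for c in("top","scene"):
    p,d=m.grab_frame(c); cv2.imwrite(f"pics/{c}4.png",p[:,:,::-1]); np.save(f"{c}4.npy",d)
c,s=np.cos(YAW),np.sin(YAW)
def mf(f):
    W=cloud("top",np.load(f));x,y,z=np.moveaxis(W,-1,0)
    return np.stack([c*(x-O[0])+s*(y-O[1]),-s*(x-O[0])+c*(y-O[1]),z],-1)
for f in("top0.npy","top4.npy"):
    V=mf(f);X,Y,z=np.moveaxis(V,-1,0)
    M=(z>.158)&(z<.172)&(abs(X+.04)<.03)&(abs(Y)<.05)
    L=M&(Y>0);Rr=M&(Y<0)
    T=(abs(z-.125)<.004)&(X<-.01)&(X>-.11)&(abs(Y)<.1)
    A=np.c_[X[T],Y[T],np.ones(T.sum())]; k=np.linalg.lstsq(A,z[T],rcond=None)[0]
    print(f,"plates L",V[L].mean(0).round(4),"R",V[Rr].mean(0).round(4),"top plane",k.round(4),np.median(z[T]),np.percentile(X[T],[1,50]),np.percentile(Y[T],[1,99]))
st("end")
a=cv2.resize(cv2.imread("pics/top4.png")[100:260,185:295],None,fx=3.4,fy=3.4)
b=cv2.resize(cv2.imread("pics/scene4.png")[190:350,300:415+5],None,fx=3.4,fy=3.4)
cv2.imwrite("pics/c4.png",np.hstack([a,b]))
```

```text
open t35.9 w1.002 gf0.0 F [-0.5  0.3  1.1] p [0.6132 0.2145 0.134 ]
top0.npy plates L [-0.0415  0.0267  0.1638] R [-0.0421 -0.0279  0.1638] top plane [0.0109 0.0003 0.1251] 0.12448283103471762 [-0.07389219 -0.04060562] [-0.09742356  0.09771792]
top4.npy plates L [-0.0439  0.0259  0.1638] R [-0.0453 -0.0287  0.1644] top plane [ 0.0162 -0.0012  0.1253] 0.12459670614761774 [-0.07631924 -0.04168928] [-0.09762972  0.09794948]
end t38.2 w1.001 gf0.0 F [0.1 0.2 0.2] p [ 0.4506 -0.0494  0.2997]
```

View pics/c4.png

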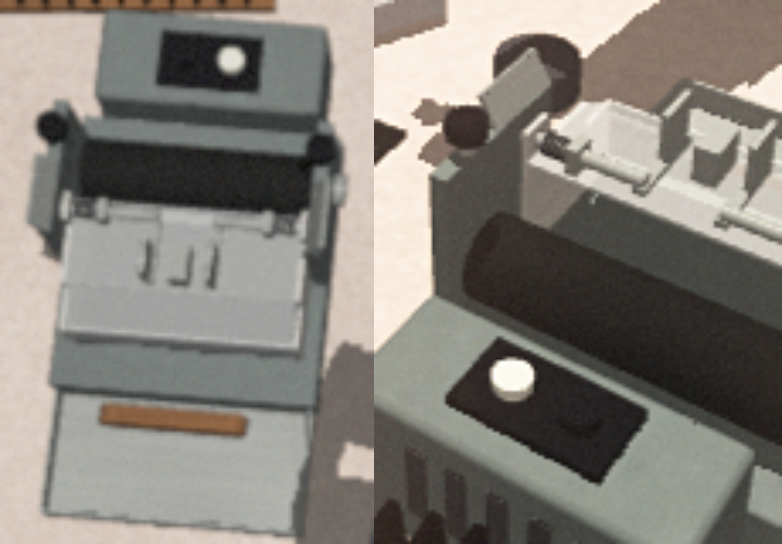

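The crop shows the guard seated level between the cheeks. The plates are 54.6 mm apart (centroids), the same as at the start, so both pins are fully out. Its x offset is about −2.7 mm against the 7 mm allowed, and the stick is in the tray at (172,420).

```bash
python3 -c "
from bench import manip as m
print(m.sign_off())"
```

```text
the job is handed in; nothing more can be done
None
```

I handed the job in at about 38 s of the 70 s allowed, and no verdict came back: by my last camera check the guard is home with both pins sprung out (about 3 mm forward, 7 mm allowed), the stick is in the catch tray standing on its long edge, and I never touched the hammer, puck or glue bottle, though I didn't re-measure them.

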